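# Switch on the socket block and start the toaster

## Robot

A 6-joint arm with a two-finger parallel gripper is mounted at the origin on a cart in front of the work surface, level with it; the furniture and walls round the work are solid. World frame = base frame: x ahead of the robot, y to its left, z up, the work surface at z = 0. Lengths are in m, angles in rad, forces in N, time in s.
With the tool pointing down it reaches from about 0.35 to 0.775 m from the base axis. Payload 7.3 kg.
Tool frame: the origin (TCP) lies at the very end of the fingers, on their centre line; the grasp point (between the pads) lies 19 mm behind it; z points along the fingers, y is the line along which they close (so a half turn about z gives the same grasp; the last joint's range is limited). The gripper opens to 92 mm and grips with 3 to 60 N. Pads are 19 mm wide; open, the fingers measure 130 mm over their backs; the gripper's body (75 mm by 190 mm) begins 47 mm behind the grasp point.
Start: joints at [0.957, 0.342, 1.524, -0, 1.275, -0.146], TCP at [0.237, 0.469, 0.227] pointing down, gripper open.
Joint ranges: [-2.53, 2.53], [-0.77, 2.02], [0.04, 2.7], [-1, 4.14], [0.28, 2.66], [-3.11, 3.11]. Speed limits (rad/s): [2.57, 2.57, 3.14, 3.14, 3.14, 3.14].

## Interface

Orientations are given as a rotation vector (axis times angle).
In Python, from cell import arm, cams, models gives the robot as it stands. The module is installed in compiled form; this text tells all that it offers.
- The arm moves only by the tool apply_moves, never from a script. Its argument "steps" is a list of rows, each an object of numbers: "tx", "ty", "tz": the shift along the tool's x, y, z as a fraction of full scale; "wx", "wy", "wz": the turn, a rotation vector about the tool's x, y, z as a fraction of full scale; "fingers": the closure, from 0 (fully open) to 1 (shut). In form: [{"tx": .., "ty": .., "tz": .., "wx": .., "wy": .., "wz": .., "fingers": ..}, ...]. A call has 1 to 12 rows; each row shifts and turns the commanded pose from where the row before left it, along the tool's axes as they then stand; what a row does not reach is not made up. Full scale, the value 1, is 0.25 m for a shift and pi rad for a turn. A row lasts 1/10 s, in which the tool goes at most 50 mm and 8.59 degrees, less where a joint would pass 70% of its speed; a pose out of reach is approached as far as the arm can. A call with a number of a shift or a turn outside -1 to 1 is refused whole. A call with a gripper value outside its range is refused whole. The fingers move at their own pace and stop on an object; the grip force is fixed at half the most. Time passes only in rows, so rows that do not move let the fingers close. It gives the time, the measured TCP pose, the force, the opening and the grip force at its end, in the units of the state.
- arm.get_obs(): the state, without advancing time (a new reading comes with each control period).
- cams.get_image(name): name is "side" or "top" or "wrist"; returns (picture, depth): 400x640x3 uint8, red, green, blue; 400x640 float32, m along the optical axis (not along the pixel's ray), 0 where there is no reading.
- cams.calibration(name): a dict with "fx", "fy", "cx", "cy" (pixels), "R" (3x3) and "t" (3): a world point X has camera coordinates R X + t. Camera axes: x right, y down, z forward; pixel columns grow to the right and rows downward; lengths in m; the calibration is good to about 2 mm. A picture is of the moment at which its call begins: read the wrist's pose just before it. calibration takes no time and is no camera call; for the wrist camera it gives the pose at the moment of the call.
- arm.hand_in(): hands the job in; it is judged then, once.
Trained networks look in the newest picture that a camera, given by its name, has taken for a name from the list of things; names that differ only in an ending like _2 or _b are one class to them, and where a whole thing is asked for, a point or a joint stands for the part that bears it (a point fixed in the world has none). Each returns a list of dicts, best first, with "confidence" (0 to 1); they miss things now and then, are a little off and sometimes report something else, mostly with a low value. They report only what shows in the picture. A call takes as long as a camera call.
- models.silhouettes(camera, target): "mask" (400x640 bool, what is visible of it) and "rect" ([centre column, centre row, width, height] in pixels, round what is visible of it).
The state is a dict: "clock": time; "joints": joint angles; "dq": joint speeds; "joint_efforts": joint torques, N m; "position": TCP position; "orientation": TCP orientation; "force": force on the tool from outside, world axes, zero at the start; "moment": the same for the moment, N m; "width": opening from 0.0 (shut) to 1.0 (fully open); "gripper_force": force on a finger pad.
Only numpy, scipy, OpenCV 4.12 (cv2) and the standard library are available. Lean on these libraries where they do the work, as an engineer would, in place of code of your own. Each camera call takes 0.05 s, during which the arm holds its last target. There are 200 camera calls.

## Task

Start the toaster: on the white socket block to its left, switch the long rocker fully on by pressing down its raised half, then press the round key fully in and let it come out again, and then push the toaster's lever all the way down. Only press: do not press the square key, do not lift, tip or shift the toaster, and leave the other things on the worktop where they stand.

Things in the scene. Friction and masses are not known exactly. Their poses are not given: they have to be found in the camera images.
- toaster: slim black long-slot toaster, 236 (x) x 94 (y) x 159 mm high (top of the solid body 153 mm), loose on the worktop, about 1.4 kg, must stay where it is; origin under its centre, z up, its -x end (the lever end, upright face 98 mm from the origin) looks towards the robot
- toaster_lever (a joint): the toaster's lever, a slide: 0 is fully up, 0.055 m is fully down on its stop; moves straight down against about 2.5 N of friction and stays where it is left. May start up to 8 mm down
- lever_top (a point): centre of the upper face of the lever (16 mm out from the toaster x 34 mm wide x 14 mm thick, its end 20 mm out from the upright face); moves with the lever, 110 mm from the toaster's origin along -x, 133 mm above the worktop when up, 78 mm when down. Press it from above with the tool leaning back some 25 degrees to the robot: an upright gripper's body may meet the toaster's top
- block: fixed white socket block, 250 (x) x 88 (y) x 32 mm high, left of the toaster, its x axis away from the robot (turned up to 0.25 rad); origin under its centre. On top at x = -87, -29 and 29 mm, three grey plates carry the long rocker, the round key and the square key, in any order; at x = 90 mm a round black plug, 41 mm wide, 30 mm high, sits in the socket
- rocker (a joint): the long rocker, a tilting white plate 34 mm (block's x) x 60 mm (block's y) x 10 mm thick, hinged across its middle: 0 (to 0.02) at the start is off, its left half (block's +y) stands up; 0.36 rad is fully on, the left half down and the right half up; it needs about 2.5 N at point rocker_high and stays where it is left
- rocker_high (a point): on the upper face of the rocker's left half, 22 mm from its hinge, 56 mm above the worktop when off and 48 mm when fully on; press down here to switch on. The point's x and z turn with the rocker; its y axis at joint 0 is the block's y
- round_key (a joint): the round key's slide: 0 is out, 0.005 m is fully in; a spring that needs about 5 N to be fully in and pushes it out again
- round_top (a point): centre of the top of the round white key, 30 mm in diameter, 47 mm above the worktop when out; x, y, z axes as the block
- square_key (a joint): the square key's slide: 0 is out, 0.005 m fully in; same spring; not to be pressed
- square_top (a point): centre of the top of the square white key, 28 x 28 mm, 47 mm above the worktop
- small_cup: white espresso cup with a handle, 58x82x49 mm, loose, in front of the toaster; origin under its centre
- yoghurt_tub: plastic yoghurt tub, 72 mm wide and 71 mm high, loose, in front of the toaster to the right; origin under its centre
- spice_jar: glass spice jar with a cap, 45 mm wide and 106 mm high, loose, behind the block and left of the toaster's rear; origin under its centre. (A solid wall cabinet hangs farther left, over the sink, 0.53 m above the worktop: keep the wrist clear of it)

How it is judged:
By the outcome, as a careful person would: the job done as asked, in the order asked, and still so for the second after the job is handed in, with the robot touching nothing.
It also fails if it takes over 46 s, if anything falls off the work surface, if the arm or the gripper's body presses on something with over 40 N, if the wrist force passes 120 N, or if a joint passes its speed limit or range.

## Working session

There is one attempt and no reset: what is moved stays moved. The work goes in short steps, Python scripts to look and compute and a tool call to move; the robot and the scene stay as the last step left them, time stands still between calls to the robot, and variables do not carry over. Pictures are saved under pics/ and viewed, at most 10 in all, crops included, and the job is handed in when it is done.

Besides the shell and the picture viewer there is one more tool, called after "Emit:" by a JSON object that holds its "method" and its "body", one argument or row to a line. apply_moves: Moves the arm, as the interface text tells. Its arguments: {"type":"object","properties":{"steps":{"type":"array","items":{"type":"object","properties":{"tx":{"type":"number","minimum":-1,"maximum":1},"ty":{"type":"number","minimum":-1,"maximum":1},"tz":{"type":"number","minimum":-1,"maximum":1},"wx":{"type":"number","minimum":-1,"maximum":1},"wy":{"type":"number","minimum":-1,"maximum":1},"wz":{"type":"number","minimum":-1,"maximum":1},"fingers":{"type":"number"}}}}},"required":["steps"]}

```bash
mkdir -p pics
cat > h.py <<'E'
import numpy as np, cv2
from cell import arm,cams,models
from scipy.spatial.transform import Rotation as Rn
def world(name,depth):
    c=cams.calibration(name); v,u=np.mgrid[0:400,0:640]
    P=np.stack([(u-c['cx'])/c['fx']*depth,(v-c['cy'])/c['fy']*depth,depth],-1)
    return (P-np.array(c['t']))@np.array(c['R'])
E
python3 - <<'E'
from h import *
print(arm.get_obs())
for n in ('top','side'):
    im,d=cams.get_image(n); cv2.imwrite(f'pics/{n}0.png',im[:,:,::-1]); W=world(n,d); np.save(n+'.npy',W)
    for t in ('toaster','lever_top','block','rocker_high','round_top','square_top','small_cup','yoghurt_tub','spice_jar'):
        for r in models.silhouettes(n,t)[:2]:
            p=W[r['mask']&(d>0)]
            print(n,t,round(r['confidence'],2),np.round(r['rect']),len(p),np.round(np.median(p,0),3) if len(p) else '',np.round(np.percentile(p,[3,97],axis=0),3).tolist() if len(p) else '')
print(cams.calibration('wrist'))
E
```

```text
{'clock': 0.0, 'joints': array([ 9.57026496e-01,  3.42727726e-01,  1.52500644e+00, -2.60870509e-05,
        1.27540846e+00, -1.46018650e-01]), 'dq': array([ 0.00071777,  0.0018205 ,  0.00132677, -0.00084461,  0.00203038,
       -0.00117601]), 'joint_efforts': array([ 2.64350012e-03, -4.31240666e+01, -2.44222730e+01,  7.18633225e-02,
        5.56501374e-02, -1.46854982e-04]), 'position': array([0.23647128, 0.4682727 , 0.22604606]), 'orientation': array([-7.27922352e-01, -3.05552988e+00,  2.27524200e-03]), 'force': array([-0.05980183, -0.48020689,  0.09041904]), 'moment': array([-0.00677752, -0.03227228, -0.04762049]), 'gripper_force': 0.0, 'width': 0.9981027112441897}
top toaster 0.7 [383. 171.  50. 113.] 4783 [ 0.685 -0.194  0.156] [[0.585, -0.232, 0.032], [0.787, -0.148, 0.161]]
top lever_top 0.6 [384. 219.  17.  15.] 117 [ 0.574 -0.193  0.126] [[0.567, -0.207, 0.119], [0.584, -0.178, 0.13]]
top lever_top 0.24 [246. 232.  15.  14.] 141 [0.552 0.109 0.048] [[0.54, 0.095, 0.044], [0.564, 0.122, 0.051]]
top block 0.79 [246. 222.  57. 110.] 1683 [0.649 0.114 0.033] [[0.459, 0.055, 0.003
[... 1461 characters left out ...]
0.597, 0.108, 0.038], [0.623, 0.135, 0.05]]
side small_cup 0.57 [360. 275.  29.  24.] 548 [ 0.403 -0.113  0.029] [[0.364, -0.144, 0.007], [0.417, -0.082, 0.051]]
side yoghurt_tub 0.91 [416. 248.  32.  32.] 901 [ 0.423 -0.251  0.07 ] [[0.4, -0.287, 0.002], [0.464, -0.225, 0.073]]
side spice_jar 0.96 [283. 156.  23.  37.] 577 [0.775 0.01  0.07 ] [[0.768, -0.015, 0.001], [0.815, 0.031, 0.108]]
{'fx': 302.75203735525054, 'fy': 302.75203735525054, 'cx': 319.0165830103707, 'cy': 204.1376057296141, 'R': array([[ 0.4497556 ,  0.89315058, -0.00139493],
       [ 0.864417  , -0.43489246,  0.2522931 ],
       [ 0.22472908, -0.11467603, -0.96764986]]), 't': array([-0.52449089, -0.03266972,  0.39108816])}
```

Run:
```python
import cv2,numpy as np
a=cv2.imread('pics/top0.png')[170:290,200:300]; b=cv2.imread('pics/top0.png')
c=cv2.resize(a,(480,576),interpolation=cv2.INTER_CUBIC)
s=cv2.imread('pics/side0.png')[180:290,210:310]; s=cv2.resize(s,(320,352))
t=np.zeros((576,320,3),np.uint8); t[:352]=s; t[352:552]=cv2.resize(b,(320,200))
cv2.imwrite('pics/c0.png',np.hstack([c,t]))
```

```text
(no output)
```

View pics/c0.png

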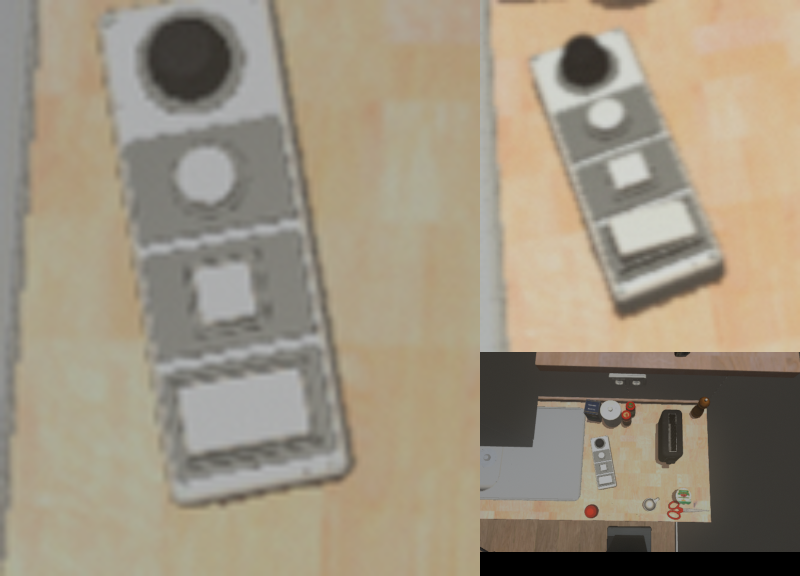

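Run:
```python
from h import *
for n in ('top','side'):
    W=np.load(n+'.npy'); P=W.reshape(-1,3)
    def sel(x0,x1,y0,y1,z0,z1): return P[(P[:,0]>x0)&(P[:,0]<x1)&(P[:,1]>y0)&(P[:,1]<y1)&(P[:,2]>z0)&(P[:,2]<z1)]
    def rect(Q):
        r=cv2.minAreaRect((Q[:,:2]*1000).astype(np.float32)); return np.round(r[0],1),np.round(r[1],1),round(r[2],1)
    print(n,'block',rect(sel(.42,.75,.03,.2,.028,.04)))
    for k,b in (('rock',(.46,.525,.04,.15)),('sq',(.53,.575,.08,.14)),('rd',(.59,.63,.09,.15)),('plug',(.64,.7,.1,.17))):
        Q=sel(*b,.043 if k!='plug' else .055,.07); print(k,rect(Q),np.round(Q.mean(0),4),len(Q),np.round(np.percentile(Q[:,2],[5,95]),3))
        if k=='rock': print(np.round(np.linalg.lstsq(np.c_[Q[:,:2]-Q[:,:2].mean(0),np.ones(len(Q))],Q[:,2],rcond=None)[0],3))
    print('toaster body',rect(sel(.5,.85,-.3,-.1,.135,.165)))
    Q=sel(.5,.85,-.3,-.1,.02,.165); print(rect(Q))
    Q=sel(.55,.586,-.22,-.16,.1,.135); print('lever',rect(Q),np.round(np.percentile(Q,[2,50,98],axis=0),3).tolist())
    Q=sel(.57,.62,-.22,-.16,.02,.1); print('face',np.round(np.percentile(Q,[2,25,50,75,98],axis=0),3).tolist())
    Q=sel(.5,.85,-.3,-.1,.15,.165)
    lo=[];hi=[]
    for x in np.arange(.61,.77,.01):
        q=Q[abs(Q[:,0]-x)<.005,1]
        lo.append((x,q.min()));hi.append((x,q.max()))
    print('slopes',np.polyfit(*np.array(lo).T,1),np.polyfit(*np.array(hi).T,1))
```

```text
top block (array([581.3, 114.4]), array([249.7,  87.9]), 11.9)
rock (array([495.2,  96.1]), array([44. , 65.1]), 12.5) [0.4963 0.0965 0.0516] 462 [0.044 0.058]
[-0.033  0.136  0.052]
sq (array([551.6, 108.5]), array([29.9, 28.9]), 16.7) [0.5526 0.1083 0.0478] 150 [0.044 0.051]
rd (array([609.3, 120. ]), array([28.1, 28. ]), 19.5) [0.6094 0.1201 0.0474] 127 [0.044 0.051]
plug (array([668.7, 132.3]), array([29.5, 30.1]), 21.5) [0.6683 0.1321 0.0618] 147 [0.058 0.065]
toaster body (array([ 693. , -193.4]), array([216.2,  90.6]), 0.2)
(array([ 683.8, -192.6]), array([234.7,  92.1]), 0.2)
lever (array([ 576.2, -193.3]), array([19.3, 47.7]), 0.7) [[0.567, -0.214, 0.102], [0.577, -0.193, 0.126], [0.586, -0.171, 0.132]]
face [[0.575, -0.2, 0.023], [0.585, -0.183, 0.047], [0.586, -0.173, 0.055], [0.588, -0.167, 0.078], [0.59, -0.16, 0.099]]
slopes [ 0.00578678 -0.24112638] [-0.00072905 -0.14875191]
side block (array([582.4, 115.3]), array([250.1,  87.4]), 11.9)
rock (array([497.8,  97.3]), array([42.5, 64.4]), 11.8) [0.4948 0.097  0.0513] 373 [0.044 0.057]
[0.082 0.156 0.051]
sq (array([554.3, 109.2]), array([29.5, 27.7]), 11.3) [0.5537 0.1092 0.0472] 113 [0.045 0.05 ]
rd (array([610.4, 121.9]), array([29.9, 27.6]), 26.3) [0.6095 0.1213 0.0474] 97 [0.045 0.05 ]
plug (array([669.8, 132.8]), array([29.4, 29.3]), 1.8) [0.6684 0.1333 0.0616] 98 [0.057 0.064]
toaster body (array([ 693.5, -192.1]), array([216.2,  90.8]), 0.4)
(array([ 684.7, -191.5]), array([233.9,  92.2]), 0.4)
lever (array([ 575.2, -188.9]), array([41.1, 16.9]), 79.8) [[0.568, -0.208, 0.11], [0.573, -0.191, 0.125], [0.586, -0.175, 0.128]]
face [[0.577, -0.218, 0.022], [0.587, -0.201, 0.047], [0.588, -0.185, 0.061], [0.589, -0.172, 0.078], [0.592, -0.161, 0.095]]
slopes [ 0.00698246 -0.24077026] [ 0.0016614  -0.14965313]
```

Emit:
{"method": "apply_moves", "body": {
  "steps": [
    {"wz":0.0475,"fingers":1},
    {"wz":0.0475,"fingers":1},
    {"wz":0.0475,"fingers":1},
    {"wz":0.0475,"fingers":1},
    {"wz":0.0475,"fingers":1},
    {"wz":0.0475,"fingers":1},
    {"fingers":1}
  ]
}}

```text
invalid input
```

```bash
cat >> h.py <<'E'
def Rt(yaw_y,lean=0):  # tool down, tool y at yaw_y deg; lean: body back towards -x (about world y)
    y=np.array([np.cos(np.radians(yaw_y)),np.sin(np.radians(yaw_y)),0]);z=np.array([0,0,-1.]);x=np.cross(y,z)
    return Rn.from_euler('y',-lean,degrees=True)*Rn.from_matrix(np.c_[x,y,z])
def to(p,R=None):
    o=arm.get_obs(); C=Rn.from_rotvec(o['orientation'])
    s=C.inv().apply(np.array(p)-o['position'])
    print('t',round(o['clock'],2),'pos',np.round(o['position'],4),'F',np.round(o['force'],1),'q',np.round(o['joints'],2),'w',round(o['width'],2))
    print('shift/0.25',np.round(s/.25,4),'turn/pi',np.round((C.inv()*R).as_rotvec()/np.pi,4) if R is not None else '')
E
python3 -c "
from h import *
to([.4917,.1216,.10],Rt(11.9))"
```

```text
t 1.0 pos [0.2367 0.4686 0.2267] F [ 0.3 -0.1  1.2] q [ 0.96  0.34  1.52 -0.    1.28 -0.15] w 1.0
shift/0.25 [-1.5362 -0.7791  0.5069] turn/pi [ 0.    -0.     0.285]
```

Emit:
{"method": "apply_moves", "body": {
  "steps": [
    {"tx":0,"ty":0,"tz":0,"wx":0,"wy":0,"wz":0.0475,"fingers":1},
    {"tx":0,"ty":0,"tz":0,"wx":0,"wy":0,"wz":0.0475,"fingers":1},
    {"tx":0,"ty":0,"tz":0,"wx":0,"wy":0,"wz":0.0475,"fingers":1},
    {"tx":0,"ty":0,"tz":0,"wx":0,"wy":0,"wz":0.0475,"fingers":1},
    {"tx":0,"ty":0,"tz":0,"wx":0,"wy":0,"wz":0.0475,"fingers":1},
    {"tx":0,"ty":0,"tz":0,"wx":0,"wy":0,"wz":0.0475,"fingers":1}
  ]
}}

```text
clock: 1.6
position: [0.2367, 0.4686, 0.2268]
orientation: [-1.987, -2.434, -0.0]
force: [0.1, -1.1, 0.5]
width: 0.53
gripper_force: 0.0
```

```bash
python3 -c "
from h import *
to([.4917,.1216,.10],Rt(11.9))"
```

```text
t 1.6 pos [0.2367 0.4686 0.2268] F [ 0.1 -1.1  0.5] q [0.96 0.34 1.52 0.   1.28 0.76] w 0.53
shift/0.25 [-1.5643  0.7215  0.5069] turn/pi [ 0.    -0.    -0.002]
```

Emit:
{"method": "apply_moves", "body": {
  "steps": [
    {"tx":-0.142,"ty":0.0655,"tz":0.02,"wx":0,"wy":0,"wz":0,"fingers":1},
    {"tx":-0.142,"ty":0.0655,"tz":0.02,"wx":0,"wy":0,"wz":0,"fingers":1},
    {"tx":-0.142,"ty":0.0655,"tz":0.03,"wx":0,"wy":0,"wz":0,"fingers":1},
    {"tx":-0.142,"ty":0.0655,"tz":0.03,"wx":0,"wy":0,"wz":0,"fingers":1},
    {"tx":-0.142,"ty":0.0655,"tz":0.03,"wx":0,"wy":0,"wz":0,"fingers":1},
    {"tx":-0.142,"ty":0.0655,"tz":0.03,"wx":0,"wy":0,"wz":0,"fingers":1},
    {"tx":-0.142,"ty":0.0655,"tz":0.03,"wx":0,"wy":0,"wz":0,"fingers":1},
    {"tx":-0.142,"ty":0.0655,"tz":0.03,"wx":0,"wy":0,"wz":0,"fingers":1},
    {"tx":-0.142,"ty":0.0655,"tz":0.03,"wx":0,"wy":0,"wz":0,"fingers":1},
    {"tx":-0.142,"ty":0.0655,"tz":0.03,"wx":0,"wy":0,"wz":0,"fingers":1},
    {"tx":-0.142,"ty":0.0655,"tz":0.03,"wx":0,"wy":0,"wz":0,"fingers":1},
    {"tx":0,"ty":0,"tz":0,"wx":0,"wy":0,"wz":0,"fingers":1}
  ]
}}

```text
clock: 2.8
position: [0.4956, 0.1202, 0.1483]
orientation: [1.984, 2.435, -0.001]
force: [-0.4, 0.2, -0.2]
width: 0.003
gripper_force: 0.0
```

```bash
python3 -c "
from h import *
to([.4917,.1216,.065],Rt(11.9))"
```

```text
t 2.8 pos [0.4956 0.1202 0.1483] F [-0.4  0.2 -0.2] q [ 0.09  0.39  1.68 -0.    1.07 -0.11] w 0.0
shift/0.25 [ 0.0089 -0.0142  0.3332] turn/pi [-0.      0.0003 -0.0014]
```

Emit:
{"method": "apply_moves", "body": {
  "steps": [
    {"tx":0.009,"ty":-0.014,"tz":0.12,"wx":0,"wy":0,"wz":0,"fingers":1},
    {"tx":0,"ty":0,"tz":0.12,"wx":0,"wy":0,"wz":0,"fingers":1},
    {"tx":0,"ty":0,"tz":0.092,"wx":0,"wy":0,"wz":0,"fingers":1},
    {"tx":0,"ty":0,"tz":0.012,"wx":0,"wy":0,"wz":0,"fingers":1},
    {"tx":0,"ty":0,"tz":0.012,"wx":0,"wy":0,"wz":0,"fingers":1},
    {"tx":0,"ty":0,"tz":0.012,"wx":0,"wy":0,"wz":0,"fingers":1},
    {"tx":0,"ty":0,"tz":0.012,"wx":0,"wy":0,"wz":0,"fingers":1},
    {"tx":0,"ty":0,"tz":0,"wx":0,"wy":0,"wz":0,"fingers":1}
  ]
}}

```text
clock: 3.6
position: [0.4903, 0.1255, 0.055]
orientation: [1.978, 2.439, 0.003]
force: [-0.4, 0.7, 1.2]
width: 0.006
gripper_force: 0.6
```

```bash
python3 -c "
from h import *
to([.4917,.1216,.048],Rt(11.9))"
```

```text
t 3.6 pos [0.4903 0.1255 0.055 ] F [-0.4  0.7  1.2] q [ 0.1   0.52  1.79  0.    0.83 -0.11] w 0.01
shift/0.25 [-0.0163  0.0024  0.0278] turn/pi [ 0.0007 -0.      0.    ]
```

Emit:
{"method": "apply_moves", "body": {
  "steps": [
    {"tx":-0.012,"ty":0.002,"tz":0,"wx":0,"wy":0,"wz":0,"fingers":1},
    {"tx":0,"ty":0,"tz":0.008,"wx":0,"wy":0,"wz":0,"fingers":1},
    {"tx":0,"ty":0,"tz":0.008,"wx":0,"wy":0,"wz":0,"fingers":1},
    {"tx":0,"ty":0,"tz":0.008,"wx":0,"wy":0,"wz":0,"fingers":1},
    {"tx":0,"ty":0,"tz":0,"wx":0,"wy":0,"wz":0,"fingers":1},
    {"tx":0,"ty":0,"tz":0,"wx":0,"wy":0,"wz":0,"fingers":1}
  ]
}}

```text
clock: 4.2
position: [0.4911, 0.1226, 0.0487]
orientation: [1.979, 2.439, 0.002]
force: [-0.9, 3.3, 8.2]
width: 0.004
gripper_force: 4.1
```

```bash
python3 -c "
from h import *
to([.4917,.1216,.048],Rt(11.9))"
```

```text
t 4.2 pos [0.4911 0.1226 0.0487] F [-0.9  3.3  8.2] q [ 0.09  0.53  1.8   0.    0.82 -0.12] w 0.0
shift/0.25 [-0.0045  0.0014  0.0027] turn/pi [ 0.0004 -0.0001 -0.    ]
```

Emit:
{"method": "apply_moves", "body": {
  "steps": [
    {"tx":0,"ty":0,"tz":0.006,"wx":0,"wy":0,"wz":0,"fingers":1},
    {"tx":0,"ty":0,"tz":0.004,"wx":0,"wy":0,"wz":0,"fingers":1},
    {"tx":0,"ty":0,"tz":0,"wx":0,"wy":0,"wz":0,"fingers":1}
  ]
}}

```text
clock: 4.5
position: [0.4913, 0.1227, 0.048]
orientation: [1.978, 2.439, 0.003]
force: [-6.5, 3.4, 25.0]
width: 0.006
gripper_force: 12.9
```

```bash
python3 -c "
from h import *
to([.4917,.1216,.048],Rt(11.9))"
```

```text
t 4.5 pos [0.4913 0.1227 0.048 ] F [-6.5  3.4 25. ] q [ 0.09  0.53  1.8   0.    0.81 -0.12] w 0.01
shift/0.25 [-0.0046  0.0006 -0.0001] turn/pi [ 0.0008 -0.      0.    ]
```

Emit:
{"method": "apply_moves", "body": {
  "steps": [
    {"tx":0,"ty":0,"tz":-0.08,"wx":0,"wy":0,"wz":0,"fingers":1},
    {"tx":0,"ty":0,"tz":-0.13,"wx":0,"wy":0,"wz":0,"fingers":1},
    {"tx":-0.0265,"ty":0.116,"tz":0,"wx":0,"wy":0,"wz":0,"fingers":1},
    {"tx":-0.0265,"ty":0.116,"tz":0,"wx":0,"wy":0,"wz":0,"fingers":1},
    {"tx":-0.0265,"ty":0.116,"tz":0,"wx":0,"wy":0,"wz":0,"fingers":1},
    {"tx":-0.0265,"ty":0.116,"tz":0,"wx":0,"wy":0,"wz":0,"fingers":1},
    {"tx":0,"ty":0,"tz":0,"wx":0,"wy":0,"wz":0,"fingers":1},
    {"tx":0,"ty":0,"tz":0,"wx":0,"wy":0,"wz":0,"fingers":1}
  ]
}}

```text
clock: 5.3
position: [0.609, 0.1198, 0.097]
orientation: [-1.979, -2.438, 0.003]
force: [-0.2, -0.1, 0.2]
width: 0.007
gripper_force: 0.0
```

Run:
```python
from h import *
to([.6104,.121,.055],Rt(11.9))
for n in ('side','top'):
    im,d=cams.get_image(n); P=world(n,d).reshape(-1,3)
    if n=='side': cv2.imwrite('pics/s1.png',cv2.resize(im[170:290,210:330,::-1],(600,600),interpolation=cv2.INTER_CUBIC))
    Q=P[(P[:,2]>.044)&(P[:,2]<.065)&(abs(P[:,0]-.497)<.012)&(abs(P[:,1]-.097)<.027)]
    if len(Q)>20: print(n,len(Q),np.round(np.linalg.lstsq(np.c_[Q[:,:2]-Q[:,:2].mean(0),np.ones(len(Q))],Q[:,2],rcond=None)[0],3))
```

```text
t 5.3 pos [0.609  0.1198 0.097 ] F [-0.2 -0.1  0.2] q [ 0.07  0.64  1.41 -0.    1.1  -0.14] w 0.01
shift/0.25 [0.0034 0.007  0.1678] turn/pi [-0.0008  0.     -0.0001]
side 205 [ 0.085 -0.163  0.053]
top 186 [ 0.041 -0.194  0.054]
```

View pics/s1.png

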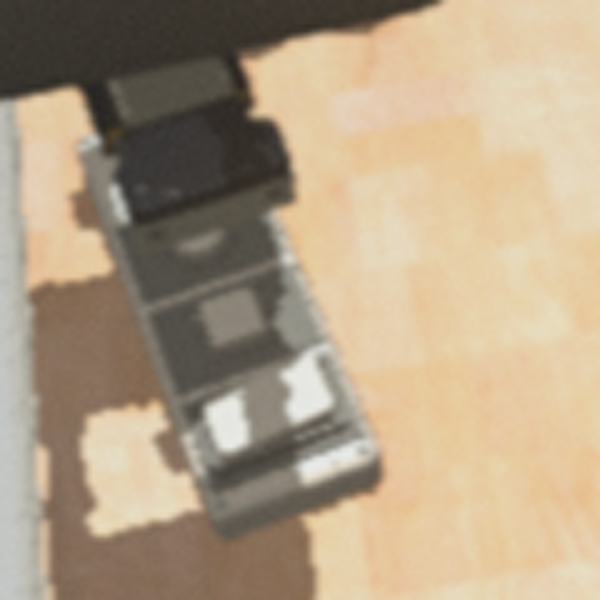

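The side crop shows the rocker at (265,405) now tilting down on the left. Its slope flipped to about -0.18, so it's fully on. The gripper stands over the round key at (205,240).

Emit:
{"method": "apply_moves", "body": {
  "steps": [
    {"tx":0.003,"ty":0.006,"tz":0.08,"wx":0,"wy":0,"wz":0,"fingers":1},
    {"tx":0,"ty":0,"tz":0.08,"wx":0,"wy":0,"wz":0,"fingers":1},
    {"tx":0,"ty":0,"tz":0.02,"wx":0,"wy":0,"wz":0,"fingers":1},
    {"tx":0,"ty":0,"tz":0.012,"wx":0,"wy":0,"wz":0,"fingers":1},
    {"tx":0,"ty":0,"tz":0.012,"wx":0,"wy":0,"wz":0,"fingers":1},
    {"tx":0,"ty":0,"tz":0.012,"wx":0,"wy":0,"wz":0,"fingers":1},
    {"tx":0,"ty":0,"tz":0,"wx":0,"wy":0,"wz":0,"fingers":1},
    {"tx":0,"ty":0,"tz":0,"wx":0,"wy":0,"wz":0,"fingers":1}
  ]
}}

```text
clock: 6.2
position: [0.6114, 0.1214, 0.045]
orientation: [1.979, 2.439, 0.001]
force: [0.6, -0.4, 2.8]
width: 0.006
gripper_force: 1.2
```

```bash
python3 -c "
from h import *
to([.6104,.121,.0415],Rt(11.9))"
```

```text
t 6.2 pos [0.6114 0.1214 0.045 ] F [ 0.6 -0.4  2.8] q [ 0.07  0.7   1.45  0.    0.99 -0.13] w 0.01
shift/0.25 [-0.0008 -0.0042  0.0138] turn/pi [ 0.0004  0.     -0.    ]
```

Emit:
{"method": "apply_moves", "body": {
  "steps": [
    {"tx":0,"ty":0,"tz":0.008,"wx":0,"wy":0,"wz":0,"fingers":1},
    {"tx":0,"ty":0,"tz":0.008,"wx":0,"wy":0,"wz":0,"fingers":1},
    {"tx":0,"ty":0,"tz":0.004,"wx":0,"wy":0,"wz":0,"fingers":1},
    {"tx":0,"ty":0,"tz":0,"wx":0,"wy":0,"wz":0,"fingers":1}
  ]
}}

```text
clock: 6.6
position: [0.6115, 0.1214, 0.0419]
orientation: [1.978, 2.439, 0.002]
force: [-5.8, -0.8, 18.8]
width: 0.006
gripper_force: 9.2
```

Emit:
{"method": "apply_moves", "body": {
  "steps": [
    {"tx":0,"ty":0,"tz":-0.1,"wx":0,"wy":0,"wz":0,"fingers":1},
    {"tx":0,"ty":0,"tz":-0.18,"wx":0,"wy":0,"wz":0,"fingers":1},
    {"tx":0,"ty":0,"tz":-0.18,"wx":0,"wy":0,"wz":-0.0434,"fingers":1},
    {"tx":0,"ty":0,"tz":-0.18,"wx":0,"wy":0,"wz":-0.0434,"fingers":1},
    {"tx":0,"ty":0,"tz":0,"wx":0,"wy":0,"wz":-0.0434,"fingers":1},
    {"tx":0,"ty":0,"tz":0,"wx":0,"wy":0,"wz":-0.0434,"fingers":1},
    {"tx":0,"ty":0,"tz":0,"wx":0,"wy":0,"wz":-0.0434,"fingers":1},
    {"tx":0,"ty":0,"tz":0,"wx":0,"wy":0,"wz":-0.0434,"fingers":1},
    {"tx":0,"ty":0,"tz":0,"wx":0,"wy":0,"wz":-0.0434,"fingers":1},
    {"tx":0,"ty":0,"tz":0,"wx":0,"wy":0,"wz":-0.0434,"fingers":1},
    {"tx":0,"ty":0,"tz":0,"wx":0,"wy":0,"wz":-0.0434,"fingers":1},
    {"tx":0,"ty":0,"tz":0,"wx":0,"wy":0,"wz":-0.0434,"fingers":1}
  ]
}}

```text
clock: 7.8
position: [0.6109, 0.1213, 0.1987]
orientation: [0.009, -3.141, 0.0]
force: [-0.2, 0.1, 0.5]
width: 0.004
gripper_force: 0.0
```

```bash
python3 -c "
from h import *
to([.52,-.1925,.20],Rt(90))"
```

```text
t 7.8 pos [0.6109 0.1213 0.1987] F [-0.2  0.1  0.5] q [ 0.07  0.54  1.28  0.    1.32 -1.5 ] w 0.0
shift/0.25 [ 0.3709 -1.2528 -0.0049] turn/pi [-0.     -0.0002  0.0019]
```

Emit:
{"method": "apply_moves", "body": {
  "steps": [
    {"tx":0.0464,"ty":-0.1566,"tz":0,"wx":0,"wy":0,"wz":0,"fingers":1},
    {"tx":0.0464,"ty":-0.1566,"tz":0,"wx":0,"wy":0,"wz":0,"fingers":1},
    {"tx":0.0464,"ty":-0.1566,"tz":0,"wx":0,"wy":0,"wz":0,"fingers":1},
    {"tx":0.0464,"ty":-0.1566,"tz":0,"wx":0,"wy":0,"wz":0,"fingers":1},
    {"tx":0.0464,"ty":-0.1566,"tz":0,"wx":0,"wy":0,"wz":0,"fingers":1},
    {"tx":0.0464,"ty":-0.1566,"tz":0,"wx":0,"wy":0,"wz":0,"fingers":1},
    {"tx":0.0464,"ty":-0.1566,"tz":0,"wx":0,"wy":0,"wz":0,"fingers":1},
    {"tx":0.0464,"ty":-0.1566,"tz":0,"wx":0,"wy":0,"wz":0,"fingers":1},
    {"tx":0,"ty":0,"tz":0,"wx":0,"wy":-0.039,"wz":0,"fingers":1},
    {"tx":0,"ty":0,"tz":0,"wx":0,"wy":-0.039,"wz":0,"fingers":1},
    {"tx":0,"ty":0,"tz":0,"wx":0,"wy":-0.039,"wz":0,"fingers":1},
    {"tx":0,"ty":0,"tz":0,"wx":0,"wy":-0.039,"wz":0,"fingers":1}
  ]
}}

```text
clock: 9.0
position: [0.518, -0.1925, 0.1996]
orientation: [0.001, 2.647, -0.003]
force: [1.1, 0.0, 0.8]
width: 0.009
gripper_force: 0.0
```

Run:
```python
from h import *
to([.573,-.1925,.155],Rt(90,28))
print(np.round(Rn.from_rotvec(arm.get_obs()['orientation']).as_matrix(),3))
im,d=cams.get_image('side'); P=world('side',d).reshape(-1,3)
c=im[90:250,280:440,::-1]
im2,_=cams.get_image('top'); c2=im2[160:320,300:440,::-1]
cv2.imwrite('pics/s2.png',np.hstack([cv2.resize(c,(440,440)),cv2.resize(c2,(350,440))]))
im,d=cams.get_image('side');W=world('side',d)
for t in ('lever_top','round_top','square_top'):
  for r in models.silhouettes('side',t)[:2]:
    p=W[r['mask']&(d>0)]; print(t,round(r['confidence'],2),np.round(np.percentile(p,[3,50,97],axis=0),3).tolist())
Q=P[(abs(P[:,0]-.61)<.008)&(abs(P[:,1]-.121)<.008)]; print('round z',len(Q),np.round(np.median(Q[:,2]),4) if len(Q) else '')
```

```text
t 9.0 pos [ 0.518  -0.1925  0.1996] F [1.1 0.  0.8] q [-0.67  0.21  1.91  0.48  0.68 -2.57] w 0.01
shift/0.25 [-0.1089  0.0008  0.2617] turn/pi [-0.0008  0.002  -0.0001]
[[-0.88   0.001  0.475]
 [ 0.     1.    -0.003]
 [-0.475 -0.002 -0.88 ]]
round z 0
```

View pics/s2.png

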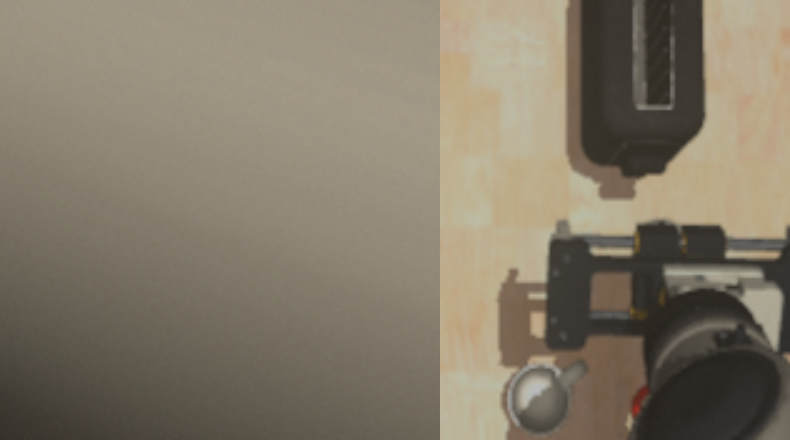

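Emit:
{"method": "apply_moves", "body": {
  "steps": [
    {"tx":-0.036,"ty":0,"tz":0.087,"wx":0,"wy":0,"wz":0,"fingers":1},
    {"tx":-0.036,"ty":0,"tz":0.087,"wx":0,"wy":0,"wz":0,"fingers":1},
    {"tx":-0.036,"ty":0,"tz":0.087,"wx":0,"wy":0,"wz":0,"fingers":1},
    {"tx":0,"ty":0,"tz":0,"wx":0,"wy":0,"wz":0,"fingers":1},
    {"tx":0,"ty":0,"tz":0,"wx":0,"wy":0,"wz":0,"fingers":1},
    {"tx":0,"ty":0,"tz":0,"wx":0,"wy":0,"wz":0,"fingers":1}
  ]
}}

```text
clock: 9.9
position: [0.573, -0.1919, 0.155]
orientation: [-0.001, 2.651, -0.0]
force: [-0.3, -0.4, 0.0]
width: 0.004
gripper_force: 0.0
```

Run:
```python
from h import *
to([.574,-.1925,.135],Rt(90,28))
im2,_=cams.get_image('top'); c2=im2[130:290,310:450,::-1]
im,_=cams.get_image('wrist')
cv2.imwrite('pics/s3.png',np.hstack([cv2.resize(im[:,:,::-1],(448,280)),cv2.resize(c2,(245,280))]))
```

```text
t 9.9 pos [ 0.573  -0.1919  0.155 ] F [-0.3 -0.4  0. ] q [-0.59  0.36  1.84  0.5   0.58 -2.53] w 0.0
shift/0.25 [ 0.0343 -0.0026  0.0724] turn/pi [0.     0.0006 0.0003]
```

View pics/s3.png

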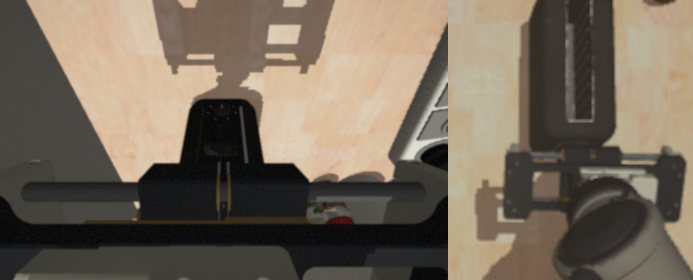

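The wrist view and the top view both show the shut fingers centred on the toaster's lever end, so I'm descending.

Emit:
{"method": "apply_moves", "body": {
  "steps": [
    {"tx":0.0188,"ty":0,"tz":0.0353,"wx":0,"wy":0,"wz":0,"fingers":1},
    {"tx":0.0188,"ty":0,"tz":0.0353,"wx":0,"wy":0,"wz":0,"fingers":1},
    {"tx":0.0094,"ty":0,"tz":0.0177,"wx":0,"wy":0,"wz":0,"fingers":1},
    {"tx":0.0094,"ty":0,"tz":0.0177,"wx":0,"wy":0,"wz":0,"fingers":1},
    {"tx":0,"ty":0,"tz":0,"wx":0,"wy":0,"wz":0,"fingers":1}
  ]
}}

```text
clock: 10.5
position: [0.5725, -0.1917, 0.1234]
orientation: [0.0, 2.653, 0.001]
force: [-0.3, -0.2, -0.2]
width: 0.003
gripper_force: 0.0
```

Emit:
{"method": "apply_moves", "body": {
  "steps": [
    {"tx":0.0094,"ty":0,"tz":0.0177,"wx":0,"wy":0,"wz":0,"fingers":1},
    {"tx":0.0094,"ty":0,"tz":0.0177,"wx":0,"wy":0,"wz":0,"fingers":1}
  ]
}}

```text
clock: 10.7
position: [0.5729, -0.1918, 0.1142]
orientation: [-0.001, 2.651, 0.0]
force: [-1.7, 1.1, 2.3]
width: 0.005
gripper_force: 1.5
```

Run:
```python
from h import *
to([.574,-.1925,.1],Rt(90,28))
im,_=cams.get_image('wrist'); cv2.imwrite('pics/s4.png',cv2.resize(im[:,:,::-1],(800,500)))
```

```text
t 10.7 pos [ 0.5729 -0.1918  0.1142] F [-1.7  1.1  2.3] q [-0.59  0.42  1.88  0.59  0.49 -2.64] w 0.0
shift/0.25 [ 0.0229 -0.0026  0.0523] turn/pi [0.     0.0006 0.0002]
```

View pics/s4.png

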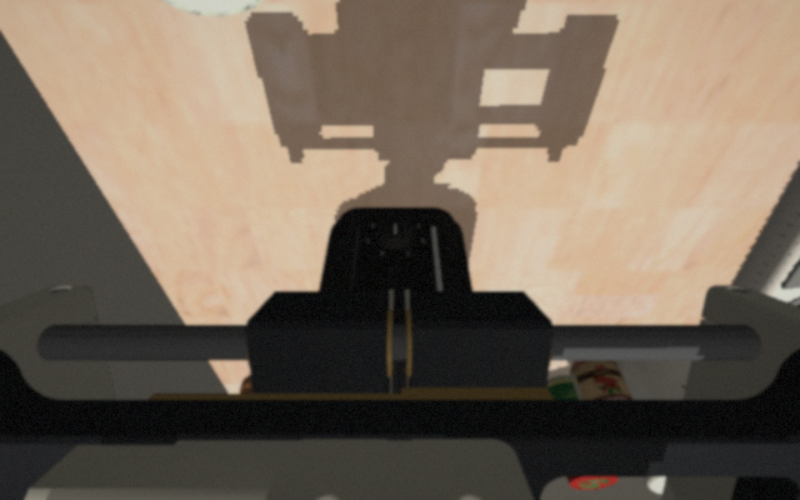

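The wrist view shows the fingers (about 400,330) against the toaster's lever end, with 2.3 N of upward force, which matches the lever's friction. I'm continuing down.

Emit:
{"method": "apply_moves", "body": {
  "steps": [
    {"tx":0.0094,"ty":0,"tz":0.0177,"wx":0,"wy":0,"wz":0,"fingers":1},
    {"tx":0.0094,"ty":0,"tz":0.0177,"wx":0,"wy":0,"wz":0,"fingers":1},
    {"tx":0.0094,"ty":0,"tz":0.0177,"wx":0,"wy":0,"wz":0,"fingers":1},
    {"tx":0.0094,"ty":0,"tz":0.0177,"wx":0,"wy":0,"wz":0,"fingers":1}
  ]
}}

```text
clock: 11.15
position: [0.5729, -0.1919, 0.0938]
orientation: [-0.0, 2.652, 0.0]
force: [-1.9, 0.8, 2.7]
width: 0.004
gripper_force: 1.4
```

```bash
python3 -c "
from h import *
to([.5735,-.1918,.08],Rt(90,28))"
```

```text
t 11.15 pos [ 0.5729 -0.1919  0.0938] F [-1.9  0.8  2.7] q [-0.59  0.46  1.9   0.65  0.45 -2.71] w 0.0
shift/0.25 [0.0239 0.0003 0.0499] turn/pi [0.0001 0.0004 0.0001]
```

Emit:
{"method": "apply_moves", "body": {
  "steps": [
    {"tx":0.0094,"ty":0,"tz":0.0177,"wx":0,"wy":0,"wz":0,"fingers":1},
    {"tx":0.0094,"ty":0,"tz":0.0177,"wx":0,"wy":0,"wz":0,"fingers":1},
    {"tx":0.0038,"ty":0,"tz":0.0071,"wx":0,"wy":0,"wz":0,"fingers":1},
    {"tx":0,"ty":0,"tz":0,"wx":0,"wy":0,"wz":0,"fingers":1}
  ]
}}

```text
clock: 11.55
position: [0.5728, -0.1919, 0.0818]
orientation: [-0.0, 2.652, 0.001]
force: [-0.2, -0.7, 0.9]
width: 0.006
gripper_force: 0.2
```

```bash
python3 -c "
from h import *
to([.5735,-.1918,.078],Rt(90,28))"
```

```text
t 11.55 pos [ 0.5728 -0.1919  0.0818] F [-0.2 -0.7  0.9] q [-0.59  0.48  1.91  0.69  0.42 -2.75] w 0.01
shift/0.25 [0.0048 0.0003 0.0146] turn/pi [ 0.0001  0.0003 -0.    ]
```

Emit:
{"method": "apply_moves", "body": {
  "steps": [
    {"tx":0.0038,"ty":0,"tz":0.0071,"wx":0,"wy":0,"wz":0,"fingers":1},
    {"tx":0,"ty":0,"tz":0,"wx":0,"wy":0,"wz":0,"fingers":1}
  ]
}}

```text
clock: 11.75
position: [0.573, -0.192, 0.0803]
orientation: [-0.0, 2.651, -0.0]
force: [-1.7, 0.2, 2.2]
width: 0.002
gripper_force: 1.4
```

Emit:
{"method": "apply_moves", "body": {
  "steps": [
    {"tx":0.0028,"ty":0,"tz":0.0053,"wx":0,"wy":0,"wz":0,"fingers":1},
    {"tx":0,"ty":0,"tz":0,"wx":0,"wy":0,"wz":0,"fingers":1}
  ]
}}

```text
clock: 11.95
position: [0.5733, -0.192, 0.0797]
orientation: [-0.001, 2.65, -0.0]
force: [-6.0, 2.6, 10.1]
width: 0.005
gripper_force: 5.6
```

Emit:
{"method": "apply_moves", "body": {
  "steps": [
    {"tx":-0.0094,"ty":0,"tz":-0.0177,"wx":0,"wy":0,"wz":0,"fingers":1},
    {"tx":-0.0188,"ty":0,"tz":-0.0353,"wx":0,"wy":0,"wz":0,"fingers":1},
    {"tx":0,"ty":0,"tz":-0.1,"wx":0,"wy":0,"wz":0,"fingers":1},
    {"tx":0,"ty":0,"tz":-0.15,"wx":0,"wy":0,"wz":0,"fingers":1},
    {"tx":0,"ty":0,"tz":-0.15,"wx":0,"wy":0,"wz":0,"fingers":1},
    {"tx":0,"ty":0,"tz":-0.15,"wx":0,"wy":0,"wz":0,"fingers":1},
    {"tx":0,"ty":0,"tz":0,"wx":0,"wy":0,"wz":0,"fingers":1},
    {"tx":0,"ty":0,"tz":0,"wx":0,"wy":0,"wz":0,"fingers":1}
  ]
}}

```text
clock: 12.75
position: [0.5083, -0.1923, 0.2158]
orientation: [-0.0, 2.65, -0.002]
force: [0.2, -0.3, 0.3]
width: 0.008
gripper_force: 0.0
```

Run:
```python
from h import *
to([.46,-.19,.25])
def rect(Q):
    r=cv2.minAreaRect((Q[:,:2]*1000).astype(np.float32)); return np.round(r[0],1),np.round(r[1],1),round(r[2],1)
o=[]
for n in ('top','side','wrist'):
    im,d=cams.get_image(n); P=world(n,d).reshape(-1,3); P=P[d.ravel()>0]
    o.append(im[:,:,::-1])
    def sel(x0,x1,y0,y1,z0,z1): return P[(P[:,0]>x0)&(P[:,0]<x1)&(P[:,1]>y0)&(P[:,1]<y1)&(P[:,2]>z0)&(P[:,2]<z1)]
    for nm,Q in (('body',sel(.56,.85,-.3,-.1,.135,.165)),('key',sel(.6,.62,.11,.13,.03,.06)),('lever',sel(.565,.582,-.207,-.177,.05,.14))):
        if len(Q)>5: print(n,nm,len(Q),rect(Q),np.round(np.percentile(Q[:,2],[5,50,95]),3))
cv2.imwrite('pics/s5.png',np.hstack([cv2.resize(o[0][120:320,220:440],(396,360)),cv2.resize(o[2][:,:],(400,360))]))
```

```text
t 12.75 pos [ 0.5083 -0.1923  0.2158] F [ 0.2 -0.3  0.3] q [-0.68  0.18  1.9   0.46  0.72 -2.55] w 0.01
shift/0.25 [ 0.1058  0.009  -0.2117] turn/pi 
top body 3254 (array([ 692.6, -193.2]), array([216.4,  90.1]), 0.3) [0.144 0.158 0.161]
top key 69 (array([610.2, 120.3]), array([19.3, 19.3]), 0.6) [0.045 0.048 0.05 ]
top lever 95 (array([ 574.2, -191.8]), array([15.5, 29.1]), 0.4) [0.072 0.078 0.081]
wrist key 226 (array([610., 120.]), array([19.9, 19.5]), 89.8) [0.045 0.048 0.048]
wrist lever 513 (array([ 574.4, -192.3]), array([29.4, 14.9]), 89.7) [0.052 0.077 0.079]
```

View pics/s5.png

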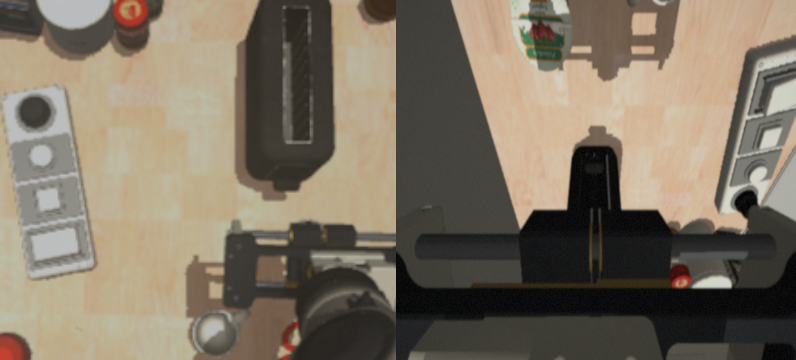

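The pictures show the lever top at 78 mm, which is fully down, and the round key out again at 47–48 mm. The toaster hasn't moved, and the gripper is clear of everything.

```bash
python3 -c "
from cell import arm
print(arm.hand_in())"
```

```text
the job is handed in; nothing more can be done
None
```

I switched the rocker fully on, pressed the round key fully in and let it come out, then pushed the lever down to its stop, and handed the job in at about 13 s with the toaster unmoved.

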